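# Bar side up: turn a six-sided log die and lay it in its display stand

### The arm

A 6-joint arm with a two-finger parallel gripper is mounted at the origin on the work surface; the furniture and walls round the work are solid. World frame = base frame: x ahead of the robot, y to its left, z up, the work surface at z = 0. Lengths are in m, angles in degrees, forces in N, time in s.
With the tool pointing down it reaches from about 0.375 to 0.9 m from the base axis. Payload 3.1 kg.
Tool frame: the origin (TCP) lies on the centre line of the jaws, within the pads' length; the fingertips stand 22 mm ahead of it and the grasp point (between the pads) lies 3 mm ahead of it; z points along the fingers, y is the line along which they close (so a half turn about z gives the same grasp; the last joint's range is limited). The gripper opens to 87 mm and grips with 3 to 60 N. Pads are 19 mm wide; open, the fingers measure 117 mm over their backs; the gripper's body (75 mm by 190 mm) begins 51 mm behind the grasp point.
Start: joints at [-83.337, 30.224, 82.088, -0, 67.689, -10.227], TCP at [0.182, -0.598, 0.245] pointing down, gripper open.
Joint ranges: [-176.69, 176.69], [-43.24, 126.21], [12.49, 139.97], [-82, 262], [0, 151.66], [-163.58, 163.58]. Speed limits (degrees/s): [159.86, 159.86, 180, 180, 180, 180].

### API

Orientations are given as a 3x3 rotation matrix whose columns are the frame's x, y, z axes.
In Python, from rig import * gives the robot as it stands.
- The arm moves only by the shell command python3 -m jog 'ROWS'. ROWS is text: rows parted by semicolons, each of 7 numbers parted by spaces: the shift along the tool's x, y, z in mm, then the turn, a rotation vector about the tool's x, y, z in rad, then the finger opening in mm, from 0 to 87. In form: tx ty tz ax ay az fingers; .... A call has 1 to 12 rows; each row shifts and turns the commanded pose from where the row before left it, along the tool's axes as they then stand; what a row does not reach is not made up. A row lasts 1/8 s, in which the tool goes at most 62.5 mm and 10.7 degrees, less where a joint would pass 70% of its speed; a pose out of reach is approached as far as the arm can. A call with a gripper value outside its range is refused whole. The fingers move at their own pace and stop on an object; the grip force is fixed at half the most. Time passes only in rows, so rows that do not move let the fingers close. It gives the time, the measured TCP pose, the force, the opening and the grip force at its end, in the units of the state.
- read_state(): the state, without advancing time (a new reading comes with each control period).
- capture(name): name is "scene" or "top" or "wrist"; returns a dict with "color" (400x640x3 uint8, red, green, blue), "camera_matrix" (3x3 intrinsics, pixels), "R" (3x3) and "t" (3): a world point X has camera coordinates R X + t. Camera axes: x right, y down, z forward; pixel columns grow to the right and rows downward; lengths in m; the calibration is good to about 2 mm. The wrist camera is an equidistant fisheye: a pixel r from the principal point sees the ray r / f radians off the axis. A picture is of the moment at which its call begins. There is no depth.
- hand_in(): hands the job in; it is judged then, once.
Trained networks look in the newest picture that a camera, given by its name, has taken for a name from the list of things; names that differ only in an ending like _2 or _b are one class to them, and where a whole thing is asked for, a point or a joint stands for the part that bears it (a point fixed in the world has none). Each returns a list of dicts, best first, with "conf" (0 to 1); they miss things now and then, are a little off and sometimes report something else, mostly with a low value. They report only what shows in the picture. A call takes as long as a camera call.
- find_in(camera, target): "at" ([x, y, z] in m, in world coordinates, good to about 4 mm: the middle of the surface that is visible of it).
- trace(camera, target): "pixels" (400x640 bool, what is visible of it).
- place_of(camera, target): "at" ([x, y, z] in m, in world coordinates, good to about 4 mm: a listed point, or the origin of a listed thing).
The state is a dict: "time_s": time; "joint_positions": joint angles; "qvel": joint speeds; "tau": joint torques, N m; "position": TCP position; "tcp_rot": TCP orientation; "force": force on the tool from outside, world axes, zero at the start; "moment": the same for the moment, N m; "opening": opening from 0.0 (shut) to 1.0 (fully open); "grasp_force": force on a finger pad.
Only numpy, scipy, OpenCV 4.12 (cv2) and the standard library are available. Lean on these libraries where they do the work, as an engineer would, in place of code of your own. Each camera call takes 0.05 s, during which the arm holds its last target. There are 200 camera calls.

### The job

The six-sided wooden log die lies on the two rails of the small rack. Roll it over until the flat with the long dark bar faces up, and lay it in the two saddles of the display stand, under the overhanging shelf, seated fully and about centred, with the bar side still facing up. Let go of it, and leave the other things on the table where they are.

Things in the scene. Friction and masses are not known exactly. Their poses are not given: they have to be found in the camera images.
- log: log die: hexagonal prism of light wood, 120 mm long, 50 mm across flats (57.7 over corners), about 0.18 kg. Origin at its centre, x along it, z the outward normal of the flat with one long dark bar. From there by +60 deg turns about x the flats bear 2, 3, 4, 5, 6 dots. It starts across the rails with the bar 120 deg from up (on a lower slope).
- log_end (a point): middle of the log's +x end face, which has a dark disc (the other end is plain). Seen from this end the dot numbers grow counter-clockwise. When the log lies on a flat, a gripper closing square to it and leaning 30 deg from vertical about its axis, either way, closes on two sloping flats that face away from each other.
- rack: rolling rack, light wood, fixed, its x up to 60 deg off straight ahead. Origin under its middle. Foot board 90 x 120 mm, 8 mm thick; two flat rails along y at x = -36 and +36 mm, 12 mm wide, tops 30 mm above the table; 60 mm free between them for fingers; stops 8 mm high at the rail ends, 104 mm apart. The log lies along the rack's x, centre 55 mm high.
- stand: display stand, brown wood, fixed. Origin on the table under the middle of the saddles; x to its back, y to its left. Base 12 mm thick, x -45 to 107 mm, 170 wide; back panel x 95 to 107. Two saddles 12 mm wide at y = -36 and +36 mm (60 mm free between): flat floor 35 mm above the table, cheeks sloping like the log's lower flats, 2 mm play, 55 mm high.
- seat (a point): where the log's centre lies when seated: 60 mm above the table over the stand's origin; the seated log lies along the stand's y, either way round
- shelf_edge (a point): middle of the lower front edge of the stand's upper shelf, 200 mm above the table, straight above the saddles; the shelf runs from here 107 mm back, 170 mm wide, 12 mm thick, an ink pad on it. An upright gripper cannot get to the saddles: it must lean towards the stand's front (-x) by some 20 to 45 deg.
- calculator: desk calculator, 110 x 68 x 19 mm, loose; origin at the middle of its underside
- car: wooden toy car, 58 x 102 x 50 mm, loose; origin at the middle of its underside
- top: wooden spinning top on its flat base, 60 mm wide, 57 mm high, loose; origin at the middle of its underside
- skittle: wooden skittle, 38 mm wide, 100 mm high, loose; origin at the middle of its underside

How it is judged:
By the outcome, as a careful person would: the job done as asked, in the order asked, and still so for the second after the job is handed in, with the robot touching nothing.
It also fails if it takes over 64 s, if anything falls off the work surface, if the arm or the gripper's body presses on something with over 40 N, if the wrist force passes 120 N, or if a joint passes its speed limit or range.

## Working session

There is one attempt and no reset: what is moved stays moved. The work goes in short steps, Python scripts to look and compute and a shell command to move; the robot and the scene stay as the last step left them, time stands still between calls to the robot, and variables do not carry over. Pictures are saved under pics/ and viewed, at most 10 in all, crops included, and the job is handed in when it is done.

```bash
ls; mkdir -p pics; python3 - <<'E'
from rig import *
import cv2,numpy as np
for c in ["scene","top"]:
    im=capture(c); cv2.imwrite(f"pics/{c}0.png",im["color"][:,:,::-1])
    print(c,np.round(im["camera_matrix"],1).tolist(),np.round(im["R"],3).tolist(),np.round(im["t"],3).tolist())
    for n in ["log","log_end","rack","stand","seat","shelf_edge","calculator","car","top","skittle"]:
        print(n,[(np.round(d["at"],3).tolist(),round(d["conf"],2)) for d in place_of(c,n)[:2]])
s=read_state();print(s["time_s"],s["position"],s["tcp_rot"],s["force"])
E
```

```text
pics
scene [[363.6, 0.0, 318.8], [0.0, 363.6, 199.4], [0.0, 0.0, 1.0]] [[0.786, 0.618, 0.006], [0.488, -0.615, -0.62], [-0.38, 0.49, -0.785]] [-0.412, -0.165, 1.153]
log [([0.45, 0.042, 0.056], 0.73), ([0.665, -0.107, -0.001], 0.71)]
log_end [([0.491, -0.003, 0.054], 0.79)]
rack [([0.452, 0.038, -0.003], 0.68)]
stand [([0.666, -0.107, 0.0], 0.95)]
seat [([0.67, -0.106, 0.058], 0.83)]
shelf_edge []
calculator [([0.328, -0.188, -0.001], 0.6)]
car [([0.498, -0.197, -0.001], 0.85)]
top []
skittle [([0.612, 0.231, -0.003], 0.7), ([0.496, -0.004, 0.054], 0.22)]
top [[372.6, 0.0, 316.4], [0.0, 372.6, 204.4], [0.0, 0.0, 1.0]] [[0.209, -0.978, 0.004], [-0.955, -0.205, -0.213], [0.209, 0.04, -0.977]] [-0.087, 0.545, 0.956]
log []
log_end [([0.493, -0.006, 0.054], 0.95)]
rack [([0.452, 0.041, -0.001], 0.95)]
stand [([0.668, -0.106, 0.002], 0.65)]
seat [([0.663, -0.108, 0.058], 0.57)]
shelf_edge [([0.669, -0.106, 0.203], 0.75)]
calculator [([0.329, -0.185, -0.001], 0.93)]
car [([0.503, -0.192, 0.004], 0.83), ([0.448, 0.038, 0.054], 0.27)]
top [([0.386, -0.081, 0.001], 0.54)]
skittle [([0.616, 0.231, -0.001], 0.67)]
1.1 [ 0.18160418 -0.59801703  0.24454287] [[ 9.56856926e-01  2.90559502e-01  9.90887994e-07]
 [ 2.90559502e-01 -9.56856925e-01  1.45850715e-05]
 [ 5.18596916e-06 -1.36679148e-05 -1.00000000e+00]] [-0.37381281 -0.13100465 -0.43496488]
```

View pics/scene0.png

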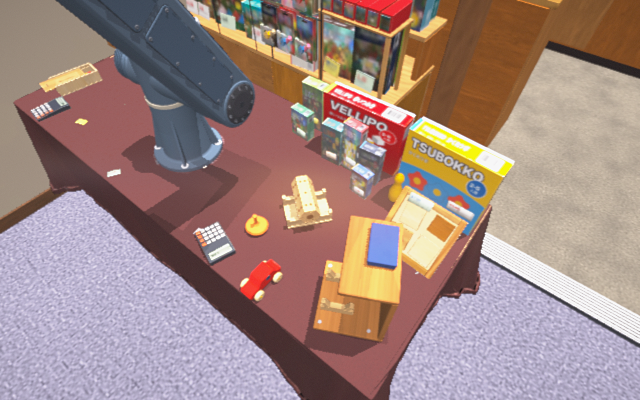

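View pics/top0.png

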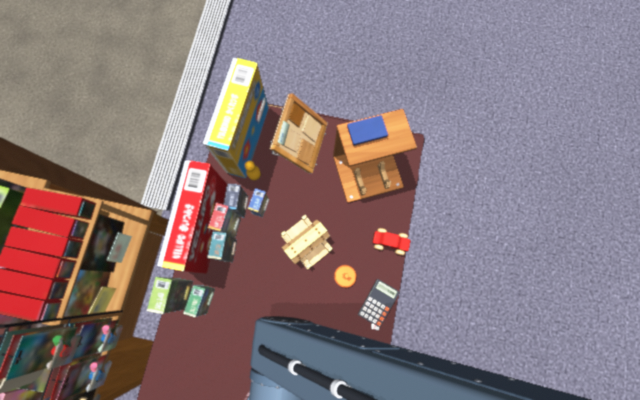

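The scene view shows the log on the rack at about (305,205) and the stand at (360,275). The top view shows the log at (307,242), the stand at (375,155), and the top, car and calculator to the right. I'll zoom in to read the dots and the stand's yaw.

```bash
python3 - <<'E'
import cv2,numpy as np
s=cv2.imread("pics/scene0.png");t=cv2.imread("pics/top0.png")
def c(i,x,y,w,h,W,H): return cv2.resize(i[y:y+h,x:x+w],(W,H),interpolation=cv2.INTER_CUBIC)
a=np.hstack([c(s,272,168,66,49,400,300),c(t,270,206,66,49,400,300)])
b=np.hstack([c(t,322,100,104,78+30,289,300),c(s,300,205,120,144,250,300),np.zeros((300,261,3),np.uint8)])
cv2.imwrite("pics/z1.png",np.vstack([a,b]))
E
```

```text
(no output)
```

View pics/z1.png

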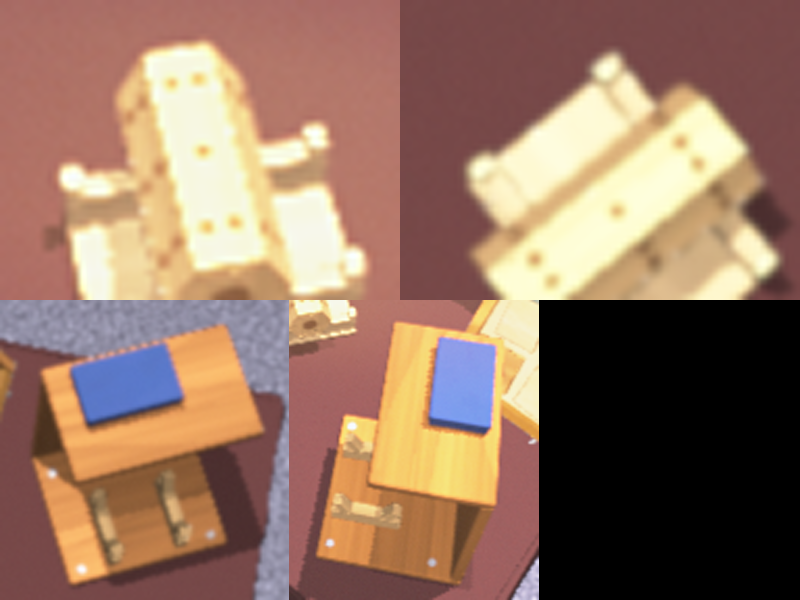

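The top flat shows 5 dots and the −n slope shows 6, so the bar is at +120° about the log's x. The log has to roll −120° about its x, tops moving towards +n. Next are the poses and the kinematics.

```bash
cat > h.py <<'E'
from rig import *
import numpy as np
from scipy.optimize import least_squares
K={"scene":(363.6,318.8,199.4,[[0.786,0.618,0.006],[0.488,-0.615,-0.62],[-0.38,0.49,-0.785]],[-0.412,-0.165,1.153])}
E
python3 - <<'E'
from h import *
import rig; print([n for n in dir(rig) if n[0]!='_'])
cs,ct=capture("scene"),capture("top")
def unp(c,px,z):
    d=c["R"].T@np.linalg.inv(c["camera_matrix"])@np.array([*px,1.]); o=-c["R"].T@c["t"]
    return o+d*(z-o[2])/d[2]
S=[(272,168,66/400,0,0),(300,205,.48,289,300)]; T=[(270,206,66/400,400,0),(322,100,104/289,0,300)]
f=lambda t,u,v:(t[0]+(u-t[3])*t[2]-.3,t[1]+(v-t[4])*t[2]-.3)
model={'sBL':(107,85,.212),'sBR':(107,-85,.212),'sFR':(0,-85,.212),'sFL':(0,85,.212),'bFL':(-45,85,.012),'bFR':(-45,-85,.012)}
obs=[(ct,T[1],'sBL',42,370),(ct,T[1],'sBR',225,324),(ct,T[1],'sFR',263,432),(ct,T[1],'sFL',80,480),(ct,T[1],'bFL',70,583),(ct,T[1],'bFR',226,542),
(cs,S[1],'sBL',396,322),(cs,S[1],'sBR',503,343),(cs,S[1],'sFR',494,505),(cs,S[1],'sFL',370,487),(cs,S[1],'bFL',318,558),(cs,S[1],'bFR',459,583)]
# labels in scene decided by nearest
P=[]
for c,t,l,u,v in obs:
    w=unp(c,f(t,u,v),model[l][2]);P.append((l,w)); print(l,np.round(w,3))
for u,v in [(690,90),(475,255),(748,150),(565,290)]: print('log',np.round(unp(ct,f(T[0],u,v),.08),4))
for u,v in [(145,55),(212,45),(190,270),(270,262)]: print('logS',np.round(unp(cs,f(S[0],u,v),.08),4))
for n in ["log","log_end","rack","seat","stand"]:
  for c in ["scene","top"]: print(n,[(np.round(d["at"],4).tolist(),round(d["conf"],2)) for d in place_of(c,n)[:1]])
E
```

```text
['PlanningError', 'capture', 'find_in', 'hand_in', 'place_of', 'read_state', 'trace']
sBL [0.721 0.016 0.212]
sBR [ 0.798 -0.133  0.212]
sFR [ 0.705 -0.181  0.212]
sFL [ 0.63  -0.036  0.212]
bFL [ 0.588 -0.052  0.012]
bFR [ 0.665 -0.202  0.012]
sBL [ 0.631 -0.034  0.212]
sBR [0.725 0.009 0.212]
sFR [ 0.8   -0.135  0.212]
sFL [ 0.711 -0.185  0.212]
bFL [ 0.671 -0.205  0.012]
bFR [ 0.799 -0.135  0.012]
log [0.5045 0.0161 0.08  ]
log [0.415  0.0913 0.08  ]
log [ 0.484 -0.014  0.08 ]
log [0.4085 0.0502 0.08  ]
logS [0.3954 0.0626 0.08  ]
logS [0.4148 0.0855 0.08  ]
logS [ 0.486  -0.0155  0.08  ]
logS [0.5091 0.008  0.08  ]
log [([0.4496, 0.0377, 0.0545], 0.77)]
log [([0.4465, 0.0404, 0.0529], 0.96)]
log_end [([0.4931, -0.001, 0.0544], 0.65)]
log_end [([0.4939, -0.0031, 0.0546], 0.76)]
rack [([0.4519, 0.038, -0.0027], 0.55)]
rack [([0.4504, 0.0398, -0.0014], 0.91)]
seat [([0.6694, -0.1062, 0.055], 0.67)]
seat [([0.668, -0.1103, 0.0579], 0.64)]
stand [([0.666, -0.1082, -0.0004], 0.87)]
stand [([0.6663, -0.1087, 0.0005], 0.87)]
```

```bash
python3 -m jog '0 0 0 0 0 0 66;0 0 -30 0.15 0 0 66;0 0 -30 0.15 0 0 66;0 0 0 0 0.15 0 66'; python3 -c "
from rig import *
s=read_state();print(s['joint_positions'],s['position'],s['tcp_rot'])"
```

```text
time_s: 2.2
position: [0.1859, -0.6046, 0.3061]
tcp_rot: [[0.957, 0.282, 0.061], [0.249, -0.914, 0.319], [0.146, -0.29, -0.946]]
force: [-0.5, -1.1, -0.9]
opening: 0.769
grasp_force: 0.0
[-85.29362045  35.3556052   64.52246205   5.046555    98.40494319
 -11.19394957] [ 0.18590186 -0.60461165  0.30607202] [[ 0.95747935  0.28197034  0.06104114]
 [ 0.24894618 -0.91442718  0.31913749]
 [ 0.14580498 -0.2903716  -0.94574058]]
```

```bash
cat > h.py <<'E'
from rig import *
import numpy as np, cv2
from scipy.optimize import least_squares, minimize
from scipy.linalg import logm, expm
from scipy.spatial.transform import Rotation as Ro
def T(R,p): M=np.eye(4);M[:3,:3]=R;M[:3,3]=p;return M
def cur():
    s=read_state();return T(s["tcp_rot"],s["position"])
def rows(A,B,sep=None):
    """N equal rows from A to B: screw, or 't' translation only, 'r' rotation only"""
    if sep=='t': B=T(A[:3,:3],B[:3,3])
    if sep=='r': B=T(B[:3,:3],A[:3,3])
    D=np.linalg.inv(A)@B; w=np.linalg.norm(Ro.from_matrix(D[:3,:3]).as_rotvec())
    N=int(max(1,np.ceil(w/.18),np.ceil(np.linalg.norm(D[:3,3])/.055)))
    G=np.real(expm(logm(D)/N))
    print(N,"x",np.round(G[:3,3]*1e3,1),np.round(Ro.from_matrix(G[:3,:3]).as_rotvec(),4)); return B
def hexpts(x,y,yaw,z=.055):
    a=np.array([np.cos(yaw),np.sin(yaw),0]);n=np.array([-a[1],a[0],0])
    k=np.radians(30+60*np.arange(6)) ; r=.05/np.sqrt(3)
    # flat on top: corners at 0,60.. from n
    k=np.radians(60*np.arange(6))
    c=np.array([x,y,z]); return np.array([c+s*.06*a+r*(np.cos(q)*n+np.sin(q)*np.array([0,0,1])) for s in(-1,1) for q in k])
def proj(c,X):
    q=(c["R"]@X.T).T+c["t"]; u=(c["camera_matrix"]@q.T).T; return u[:,:2]/u[:,2:]
def fitlog(p0,z=.055):
    ms=[]
    for n in("scene","top"):
        c=capture(n); t=trace(n,"log")
        if t: ms.append((c,cv2.resize(t[0]["pixels"].astype(np.uint8)*255,None,fx=4,fy=4,interpolation=cv2.INTER_LINEAR)>127))
    def cost(p):
        e=0
        for c,m in ms:
            h=cv2.convexHull(((proj(c,hexpts(p[0],p[1],p[2]/50,z))+.5)*4).astype(np.float32))
            I=np.zeros(m.shape,np.uint8);cv2.fillConvexPoly(I,(h*16).astype(np.int32),1,shift=4)
            e+=1-(m&(I>0)).sum()/(m|(I>0)).sum()
        return e
    s=np.array([p0[0],p0[1],p0[2]*50])
    r=minimize(cost,s,method="Nelder-Mead",options=dict(initial_simplex=[s,s+[.008,0,0],s+[0,.008,0],s+[0,0,8]]))
    return len(ms),r.x[:2],np.degrees(r.x[2]/50),r.fun
E
python3 - <<'E'
from h import *
for z in (.055,): print(fitlog((.45,.038,-.75),z))
for c in("scene","top"):
    capture(c); t=trace(c,"rack"); print(c,len(t))
for q,R in [(np.array([-83.337,30.224,82.088,0,67.689,-10.227]),0),(read_state()["joint_positions"],read_state()["tcp_rot"])]:
    for sg in(1,-1):
      A=Ro.from_euler("ZYZYZ",[q[0],q[1]+q[2],sg*q[3],q[4],0],degrees=True).as_matrix()
      print(sg,np.round(A[:,2],3))
      if q[3]!=0: print(Ro.from_matrix(A.T@R).as_rotvec(degrees=True))
      else: print(Ro.from_matrix(A.T@np.array([[.956857,.29056,0],[.29056,-.956857,0],[0,0,-1]])).as_rotvec(degrees=True))
A=cur(); B=rows(A,T(A[:3,:3],[.42,-.3,.32]),'t'); rows(B,T(A[:3,:3],[.41,.0,.32]),'t')
E
```

```text
(2, array([0.44698661, 0.03658652]), np.float64(-39.33108668309676), np.float64(0.08568049739456163))
scene 1
top 1Traceback (most recent call last):
  File "<stdin>", line 7, in <module>
  File "scipy/spatial/transform/_rotation.pyx", line 1413, in scipy.spatial.transform._rotation.Rotation.from_euler
ValueError: Expected axis specification to be a non-empty string of upto 3 characters, got ZYZYZ
```

```bash
cat >> h.py <<'E'
def rz(a): return Ro.from_euler("Z",a,degrees=True).as_matrix()
def ry(a): return Ro.from_euler("Y",a,degrees=True).as_matrix()
def fkR(q,sg): return rz(q[0])@ry(q[1]+q[2])@rz(sg*q[3])@ry(q[4])
E
python3 - <<'E'
from h import *
for q,R in [(np.array([-83.337,30.224,82.088,0,67.689,-10.227]),np.array([[.956857,.29056,0],[.29056,-.956857,0],[0,0,-1]])),(read_state()["joint_positions"],read_state()["tcp_rot"])]:
    for sg in(1,-1):
      print(sg,np.round(Ro.from_matrix(fkR(q,sg).T@R).as_rotvec(degrees=True),2),q[5])
A=cur(); B=rows(A,T(A[:3,:3],[.42,-.3,.32]),'t'); rows(B,T(A[:3,:3],[.41,.0,.32]),'t')
E
```

```text
1 [-0.   -0.   79.77] -10.227
-1 [-0.   -0.   79.77] -10.227
1 [-0.   -0.   78.88] -11.119726634424689
-1 [-7.93  6.53 77.31] -11.119726634424689
7 x [ 43.3 -30.6  13.7] [-0. -0. -0.]
6 x [ 10.7 -46.1  16.1] [-0. -0. -0.]
```

```bash
cat > st.py <<'E'
from rig import *
import json
s=read_state()
open("st.jsonl","a").write(json.dumps([list(map(float,s["joint_positions"])),list(map(float,s["position"]))])+"\n")
print([round(float(v),1) for v in s["joint_positions"]])
E
python3 st.py; python3 -m jog '43 -31 14 0 0 0 66;43 -31 14 0 0 0 66;43 -31 14 0 0 0 66;43 -31 14 0 0 0 66'; python3 st.py; python3 -m jog '43 -31 14 0 0 0 66;43 -31 14 0 0 0 66;43 -31 14 0 0 0 66; 0 0 -20 0 0 -0.15 66'; python3 st.py; python3 -m jog '11 -46 16 0 0 0 66;11 -46 16 0 0 0 66;11 -46 16 0 0 0 66;11 -46 16 0 0 0 66'; python3 st.py; python3 - <<'E'
from h import *
import json
D=[json.loads(l) for l in open("st.jsonl")]+[[[-83.337,30.224,82.088,0,67.689,-10.227],[0.18160418,-0.59801703,0.24454287]]]
def fk(v,q):
    a1,b,d1,a2,a3,d4,d6=v
    return rz(q[0])@(np.array([a1,b,d1])+ry(q[1])@[0,0,a2]+ry(q[1]+q[2])@[a3,0,d4])+fkR(q,1)@[0,0,d6]
f=lambda v:np.concatenate([fk(v,q)-p for q,p in D])
r=least_squares(f,[0,.1,.3,.4,0,.4,.2]);print(np.round(r.x,4),np.abs(r.fun).max(),np.linalg.svd(r.jac)[1])
E
```

```text
[-85.4, 35.3, 65.0, 4.8, 98.3, -11.1]
time_s: 3.1
position: [0.318, -0.4267, 0.3128]
tcp_rot: [[0.959, 0.278, 0.058], [0.246, -0.914, 0.322], [0.142, -0.295, -0.945]]
force: [0.2, -1.0, 0.0]
opening: 0.757
grasp_force: 0.0
[-70.5, 25.1, 82.3, 9.3, 89.4, 2.4]
time_s: 3.6
position: [0.417, -0.2995, 0.3374]
tcp_rot: [[0.903, 0.427, 0.054], [0.388, -0.862, 0.327], [0.186, -0.274, -0.944]]
force: [0.6, 0.5, -0.4]
opening: 0.758
grasp_force: 0.0
[-55.7, 20.6, 85.8, 13.2, 87.9, 7.3]
time_s: 4.1
position: [0.382, -0.1059, 0.3353]
tcp_rot: [[0.906, 0.419, 0.058], [0.38, -0.867, 0.322], [0.185, -0.27, -0.945]]
force: [0.5, -0.6, 0.5]
opening: 0.76
grasp_force: 0.0
[-43.9, 7.9, 104.3, 16.1, 79.1, 17.3]
[0.     0.111  0.2742 0.588  0.1141 0.3917 0.2835] 4.037239307974616e-06 [4.42528666 3.17603237 2.25288482 0.35558261 0.33245626 0.12034737
 0.05212293]
```

```bash
cat >> h.py <<'E'
V=[0,.111,.2742,.588,.1141,.3917,.2835]
def fk(q,v=V):
    a1,b,d1,a2,a3,d4,d6=v; R=fkR(q,1)
    return T(R@rz(q[5]+90),rz(q[0])@(np.array([a1,b,d1])+ry(q[1])@[0,0,a2]+ry(q[1]+q[2])@[a3,0,d4])+R@[0,0,d6])
LO=np.array([-176.69,-43.24,12.49,-82,0,-163.58]);HI=np.array([176.69,126.21,139.97,262,151.66,163.58])
def ik(M,q0):
    f=lambda q:np.r_[(fk(q)[:3,3]-M[:3,3])*5,Ro.from_matrix(fk(q)[:3,:3].T@M[:3,:3]).as_rotvec()]
    r=least_squares(f,np.clip(q0,LO+.1,HI-.1),bounds=(LO,HI),x_scale=30); return np.round(r.x,1),round(float(np.abs(r.fun).max()),4)
def pose(c,yaw,lean,sx=1,grasp=0.003):
    """log axis yaw (deg); lean>0: body leans to +n (n = yaw+90); tool x = sx*axis; c: log centre at grasp point"""
    a=np.array([np.cos(np.radians(yaw)),np.sin(np.radians(yaw)),0]);n=np.array([-a[1],a[0],0]);u=np.array([0,0,1.])
    l=np.radians(lean); z=-np.sin(l)*n-np.cos(l)*u; x=sx*a; return T(np.c_[x,np.cross(z,x),z],np.array(c)-grasp*z)
LOG=np.array([.449,.038,.055]);LY=-40.;SEAT=np.array([.6675,-.1075,.060]);SY=27.5
E
python3 - <<'E'
from h import *
q=read_state()["joint_positions"]
up=np.array([0,0,.06])
X=np.array([np.cos(np.radians(SY)),np.sin(np.radians(SY)),0])
for sx in(1,-1):
  print("sx",sx)
  for nm,M in [("G1",pose(LOG,LY,-30,sx)),("G1 up",pose(LOG+up,LY,-30,sx)),("up0",pose(LOG+up,LY,0,sx)),("up+",pose(LOG+up,LY,30,sx)),("G1+",pose(LOG,LY,30,sx)),
   ("A seat",pose(SEAT,SY+90,30,sx)),("A pre",pose(SEAT-.08*X+[0,0,.14],SY+90,30,sx)),("B seat",pose(SEAT,SY-90,-30,sx))]:
    b=min((ik(M,s) for s in (q,[-20,20,100,0,70,100],[-20,20,100,0,70,-100],[-20,20,100,30,70,0],[-20,20,100,-30,70,0])),key=lambda r:r[1]); print(nm,*b)
E
```

```text
sx 1
G1 [-29.1  42.5 128.4  84.8  29.5  18.5] 0.0
G1 up [-29.1  32.5 126.9  66.3  32.4  40. ] 0.0
up0 [ -9.4  30.  113.3   0.   36.8 120.6] 0.0
up+ [  3.9  39.2  98.7 -23.3  65.8 148. ] 0.0
G1+ [  3.9  45.2  99.6 -24.7  59.5 151.1] 0.0
A seat [ -29.1   44.9   98.5   54.8   30.7 -103.3] 0.0
A pre [-36.6  28.5 102.3  41.3  43.  -93.5] 0.0
B seat [-29.1  44.9  98.5  54.8  30.7  76.7] 0.0
sx -1
G1 [ -29.1   42.5  128.4   84.8   29.5 -161.5] 0.0
G1 up [ -29.1   32.5  126.9   66.3   32.4 -140. ] 0.0
up0 [ -9.4  30.  113.3  -0.   36.8 -59.4] 0.0
up+ [  3.9  39.2  98.7 -23.3  65.8 -32. ] 0.0
G1+ [  3.9  45.2  99.6 -24.7  59.5 -28.9] 0.0
A seat [-29.1  44.9  98.5  54.8  30.7  76.7] 0.0
A pre [-36.6  28.5 102.3  41.3  43.   86.5] 0.0
B seat [ -29.1   44.9   98.5   54.8   30.7 -103.3] 0.0
```

```bash
python3 - <<'E'
from h import *
A=cur(); B=pose(LOG,LY,-30,1,grasp=.103); print(B[:3,3])
rows(A,B)
D=np.linalg.inv(A)@B;q=read_state()["joint_positions"]
for k in range(1,9): q,e=ik(A@np.real(expm(logm(D)*k/8)),q); print(q,e)
E
```

```text
[ 0.41589644 -0.00145129  0.14420062]
7 x [-0.4 -3.6 31.5] [0.0168 0.0389 0.1529]
[-44.1   9.2 107.8  18.6  74.7  22.7] 0.0
[-44.2  10.8 111.3  21.3  69.9  27.8] 0.0
[-44.   12.6 114.8  24.5  64.7  32.6] 0.0
[-43.5  14.8 118.1  28.4  59.2  36.7] 0.0
[-42.6  17.4 121.2  33.   53.4  40.1] 0.0
[-41.4  20.4 124.1  39.   47.5  42.4] 0.0
[-39.7  23.9 126.7  46.8  41.7  43.1] 0.0
[-37.6  27.8 128.9  57.   36.6  41.7] 0.0
```

```bash
python3 -m jog '-0.4 -3.6 31.5 0.017 0.039 0.153 66;-0.4 -3.6 31.5 0.017 0.039 0.153 66;-0.4 -3.6 31.5 0.017 0.039 0.153 66;-0.4 -3.6 31.5 0.017 0.039 0.153 66;-0.4 -3.6 31.5 0.017 0.039 0.153 66;-0.4 -3.6 31.5 0.017 0.039 0.153 66;-0.4 -3.6 31.5 0.017 0.039 0.153 66;0 0 0 0 0 0 66'; python3 - <<'E'
from h import *
w=capture("wrist");s=capture("scene")
cv2.imwrite("pics/w1.png",np.hstack([w["color"][:,:,::-1][:, 120:520],cv2.resize(s["color"][80:280,200:400,::-1],(400,400))]))
print(w["camera_matrix"],np.round(w["R"],3),w["t"])
for n in ["log","log_end","rack"]: print(n,[(np.round(d["at"],4).tolist(),round(d["conf"],2)) for d in place_of("wrist",n)[:1]])
rows(cur(),pose(LOG,LY,-30,1))
E
```

```text
time_s: 5.1
position: [0.4153, -0.0013, 0.1434]
tcp_rot: [[0.768, -0.556, 0.318], [-0.641, -0.663, 0.388], [-0.005, -0.501, -0.865]]
force: [0.7, 0.6, 0.8]
opening: 0.756
grasp_force: 0.0
[[309.70691629   0.         318.61332894]
 [  0.         309.70691629 199.80711747]
 [  0.           0.           1.        ]] [[-0.556 -0.662 -0.502]
 [-0.823  0.52   0.227]
 [ 0.111  0.539 -0.835]] [0.30156669 0.34168776 0.22885683]
log [([0.4484, 0.04, 0.0498], 0.87)]
log_end [([0.4931, 0.0044, 0.0571], 0.59)]
rack [([0.454, 0.0322, -0.0004], 0.74)]
2 x [-1.7 -0.1 50.7] [-0.0009 -0.0014  0.0006]
```

View pics/w1.png

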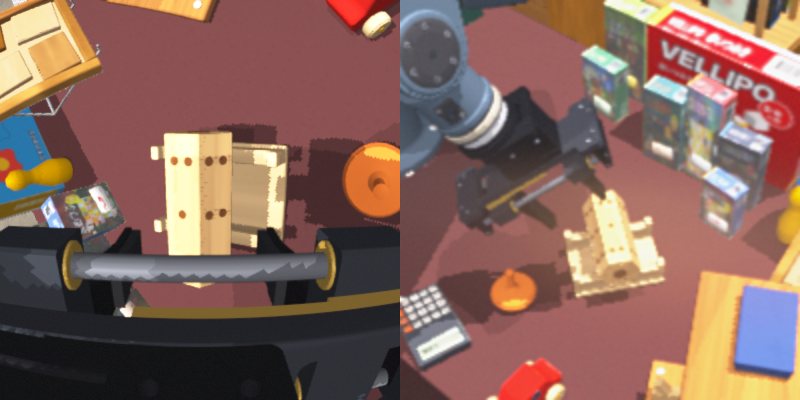

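The wrist view confirms the gripper straddles the log, with 5 and 6 dots on the two visible flats. The gripper body is wide along the closing direction, so I'll measure its depth for the shelf clearance.

```bash
python3 - <<'E'
from h import *
s=capture("scene"); A=cur(); k=8; x0,y0=215,90
I=cv2.resize(s["color"][y0:y0+75,x0:x0+100,::-1],None,fx=k,fy=k,interpolation=cv2.INTER_CUBIC)
for d,col in [(51,(0,0,255)),(76,(0,255,255)),(101,(0,255,0)),(126,(255,255,0))]:
    P=np.array([A[:3,3]+A[:3,:3]@[sx*.0375,sy*.095,.003-d/1e3] for sx,sy in((1,1),(1,-1),(-1,-1),(-1,1))])
    cv2.polylines(I,[((proj(s,P)+.5-[x0,y0])*k).astype(int)],True,col,1)
cv2.imwrite("pics/b1.png",I)
E
```

```text
(no output)
```

View pics/b1.png

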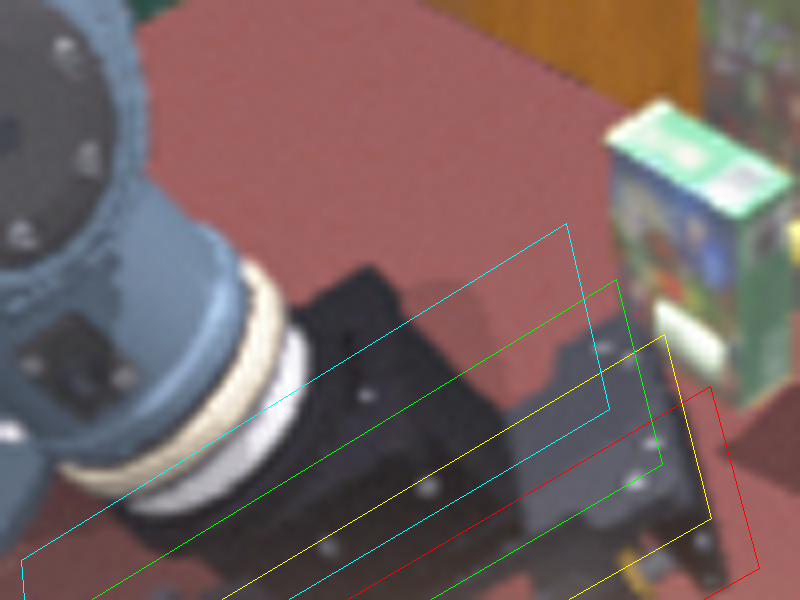

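```bash
python3 -m jog '-2 0 40 0 0 0 66;-1 0 36 0 0 0 66;0 0 25 0 0 0 66;0 0 0 0 0 0 66'; python3 - <<'E'
from h import *
rows(cur(),pose(LOG,LY,-30,1))
E
python3 -m jog '0 0 0 0 0 0 40;0 0 0 0 0 0 40;0 0 0 0 0 0 40;0 0 0 0 0 0 40'
```

```text
time_s: 5.9
position: [0.4474, 0.0376, 0.0563]
tcp_rot: [[0.766, -0.557, 0.322], [-0.643, -0.662, 0.385], [-0.002, -0.502, -0.865]]
force: [-0.2, -0.3, 0.5]
opening: 0.757
grasp_force: 0.0
1 x [ 0.9 -0.5 -1.2] [-0.002   0.0011 -0.0011]
time_s: 6.4
position: [0.4473, 0.0368, 0.0577]
tcp_rot: [[0.764, -0.557, 0.324], [-0.645, -0.662, 0.383], [0.001, -0.502, -0.865]]
force: [-1.7, -4.1, 6.6]
opening: 0.574
grasp_force: 30.0
```

```bash
python3 -m jog '0 -15 -26 0 0 0 40;0 -17 -29 0 0 0 40;0 0 0 -0.17 0 0 40;0 0 0 -0.175 0 0 40;0 0 0 -0.175 0 0 40;0 0 0 -0.175 0 0 40;0 0 0 -0.175 0 0 40;0 0 0 -0.175 0 0 40;0 0 0 0 0 0 40'; python3 st.py;python3 - <<'E'
from h import *
A=cur(); B=rows(A,pose(LOG+[0,0,.04],LY,30,1)); rows(B,pose(LOG+[0,0,.001],LY,30,1))
E
```

```text
time_s: 7.52
position: [0.4391, 0.0497, 0.115]
tcp_rot: [[0.782, -0.6, -0.167], [-0.62, -0.776, -0.117], [-0.059, 0.195, -0.979]]
force: [-0.7, -1.4, -1.1]
opening: 0.57
grasp_force: 29.9
[-3.3, 33.0, 107.6, -9.6, 49.1, 131.7]
2 x [ 8.  -1.6  8.3] [-0.1632  0.0231  0.0235]
1 x [  0.  -19.5  33.8] [ 0. -0. -0.]
```

```bash
python3 -m jog '5 -1 5 -0.11 0.016 0.016 40;5 -1 5 -0.11 0.016 0.016 40;5 -1 5 -0.11 0.016 0.016 40;0 0 0 0 0 0 40'; python3 st.py;python3 - <<'E'
from h import *
A=cur(); B=rows(A,pose(LOG+[0,0,.035],LY,30,1)); rows(B,pose(LOG+[0,0,.001],LY,30,1))
E
```

```text
time_s: 8.02
position: [0.4468, 0.0379, 0.0982]
tcp_rot: [[0.763, -0.557, -0.328], [-0.646, -0.66, -0.383], [-0.003, 0.504, -0.864]]
force: [-1.1, -1.3, -2.0]
opening: 0.573
grasp_force: 29.9
[3.7, 41.1, 99.3, -23.7, 63.8, 149.1]
1 x [ 1.7 -5.4  3.3] [ 0.0045  0.0051 -0.0023]
1 x [  0.  -17.   29.4] [ 0. -0. -0.]
```

```bash
python3 -m jog '1.7 -12 15 0 0.005 0 40;0 -6 11 0 0 0 40;0 -4 7 0 0 0 40;0 0 0 0 0 0 40'; python3 -m jog '0 0 0 0 0 0 66;0 0 0 0 0 0 66;0 0 0 0 0 0 66;0 0 -20 0 0 0 66;0 0 -40 0 0 0 66;0 0 -40 0 0 0 66;0 0 0 0 0 0 66';python3 - <<'E'
from h import *
s=capture("scene");t=capture("top");w=capture("wrist")
for c in("scene","top","wrist"):
  for n in ["log","log_end"]: print(c,n,[(np.round(d["at"],4).tolist(),round(d["conf"],2)) for d in place_of(c,n)[:1]])
I=np.hstack([w["color"][:,:,::-1][:,120:520],cv2.resize(s["color"][100:260,220:380,::-1],(400,400),interpolation=cv2.INTER_CUBIC)])
cv2.imwrite("pics/w2.png",I)
print(fitlog((.447,.037,-.69)))
A=cur(); q=read_state()["joint_positions"];B=pose(LOG,LY,-30,1,grasp=.103);rows(A,B)
D=np.linalg.inv(A)@B
for k in range(1,9): q,e=ik(A@np.real(expm(logm(D)*k/8)),q); print(q,e)
E
```

```text
time_s: 8.52
position: [0.4499, 0.0381, 0.0593]
tcp_rot: [[0.764, -0.558, -0.324], [-0.645, -0.658, -0.389], [0.004, 0.506, -0.862]]
force: [0.0, 0.5, -2.2]
opening: 0.576
grasp_force: 29.9
time_s: 9.4
position: [0.4855, 0.0784, 0.1485]
tcp_rot: [[0.766, -0.561, -0.315], [-0.643, -0.659, -0.389], [0.011, 0.5, -0.866]]
force: [-0.8, 0.4, 0.7]
opening: 0.759
grasp_force: 0.0
scene log [([0.4532, 0.0418, 0.0549], 0.92)]
scene log_end [([0.4964, -0.0029, 0.0511], 0.56)]
top log [([0.4475, 0.0389, 0.0552], 0.81)]
top log_end [([0.4943, -0.0059, 0.053], 0.57)]
wrist log [([0.4471, 0.0388, 0.0511], 0.88)]
wrist log_end [([0.4955, 0.0016, 0.0585], 0.75)]
(2, array([0.44906144, 0.03514704]), np.float64(-38.807740964465374), np.float64(0.18674690663525795))
6 x [-0.1 17.9  1.9] [ 0.1756 -0.0009 -0.0004]
[  4.3  34.8  96.5 -17.8  66.1 144.3] 0.0
[  0.5  31.  101.5 -13.8  58.2 139.1] 0.0
[ -4.   27.8 106.4  -8.2  50.5 131.7] 0.0
[ -9.3  25.3 111.4  -0.3  43.3 121. ] 0.0
[-15.5  23.8 116.2  11.   37.4 106. ] 0.0
[-22.4  23.5 120.8  26.1  33.8  86.2] 0.0
[-29.9  24.7 125.1  42.8  33.6  63.4] 0.0
[-37.6  27.8 128.9  57.   36.6  41.7] 0.0
```

View pics/w2.png

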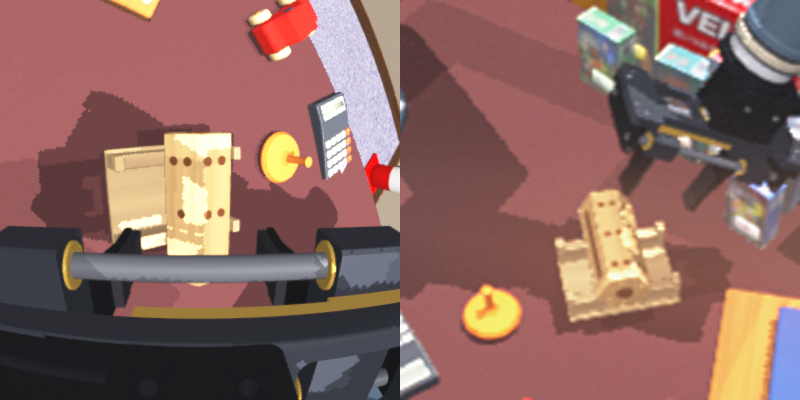

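```bash
python3 -m jog '0 17.9 1.9 0.1756 0 0 66;0 17.9 1.9 0.1756 0 0 66;0 17.9 1.9 0.1756 0 0 66;0 9 1 0.088 0 0 66;0 9 1 0.088 0 0 66;0 9 1 0.088 0 0 66;0 9 1 0.088 0 0 66;0 9 1 0.088 0 0 66;0 9 1 0.088 0 0 66;0 0 0 0 0 0 66';python3 - <<'E'
from h import *
L=np.array([.449,.038,.055])
A=cur();rows(A,pose(L,LY,-30,1))
w=capture("wrist")
for n in ["log","log_end"]: print(n,[(np.round(d["at"],4).tolist(),round(d["conf"],2)) for d in place_of("wrist",n)[:1]])
cv2.imwrite("pics/w3.png",w["color"][:,:,::-1])
E
```

```text
time_s: 11.3
position: [0.4161, -0.0025, 0.1415]
tcp_rot: [[0.762, -0.56, 0.326], [-0.648, -0.66, 0.38], [0.003, -0.501, -0.866]]
force: [0.5, -0.5, 1.1]
opening: 0.758
grasp_force: 0.0
2 x [-0.6 -0.9 49. ] [-0.0003 -0.0028 -0.0024]
log [([0.4472, 0.0378, 0.055], 0.88)]
log_end [([0.4926, -0.0029, 0.0569], 0.96)]
```

```bash
python3 -m jog '-1 -1 40 0 -0.003 -0.003 66;0 -1 36 0 0 0 66;0 0 22 0 -0.003 -0.002 66;0 0 0 0 0 0 40;0 0 0 0 0 0 40;0 0 0 0 0 0 40;0 0 0 0 0 0 40;0 0 0 0 0 0 40' && python3 -m jog '0 -15 -26 0 0 0 40;0 -15 -26 0 0 0 40;0 0 0 -0.09 0 0 40;0 0 0 -0.09 0 0 40;0 0 0 -0.09 0 0 40;0 0 0 -0.09 0 0 40;0 0 0 -0.09 0 0 40;0 0 0 -0.12 0 0 40;0 0 0 -0.16 0 0 40;0 0 0 -0.16 0 0 40;0 0 0 -0.157 0 0 40;0 0 0 0 0 0 40'; python3 st.py;python3 - <<'E'
from h import *
A=cur(); B=rows(A,pose(LOG+[0,0,.035],LY,30,1)); rows(B,pose(LOG+[0,0,.001],LY,30,1))
E
```

```text
time_s: 12.45
position: [0.449, 0.0377, 0.0588]
tcp_rot: [[0.769, -0.552, 0.323], [-0.639, -0.666, 0.383], [0.004, -0.502, -0.865]]
force: [-1.4, -2.9, 3.8]
opening: 0.576
grasp_force: 29.7
time_s: 13.95
position: [0.4492, 0.0395, 0.1169]
tcp_rot: [[0.771, -0.553, -0.315], [-0.637, -0.669, -0.384], [0.001, 0.497, -0.868]]
force: [0.3, -0.4, -2.4]
opening: 0.574
grasp_force: 29.8
[3.9, 39.1, 99.0, -23.4, 65.3, 147.8]
1 x [  0.7 -12.2  21. ] [-0.0039 -0.0051  0.0061]
1 x [  0.  -17.   29.4] [ 0. -0. -0.]
```

```bash
python3 -m jog '0.7 -12 21 -0.004 -0.005 0.006 40;0 -9 16 0 0 0 40;0 -5 8.5 0 0 0 40;0 -2.5 4 0 0 0 40;0 0 0 0 0 0 40' && python3 -m jog '0 0 0 0 0 0 66;0 0 0 0 0 0 66;0 0 0 0 0 0 66;0 0 -20 0 0 0 66;0 0 -40 0 0 0 66;0 0 -40 0 0 0 66';python3 -m jog '0 17.9 1.9 0.1756 0 0 60;0 17.9 1.9 0.1756 0 0 60;0 17.9 1.9 0.1756 0 0 60;0 9 1 0.088 0 0 60;0 9 1 0.088 0 0 60;0 9 1 0.088 0 0 60;0 9 1 0.088 0 0 60;0 9 1 0.088 0 0 60;0 9 1 0.088 0 0 60;0 0 0 0 0 0 60';python3 - <<'E'
from h import *
A=cur();rows(A,pose(LOG,LY,-30,1))
w=capture("wrist");s=capture("scene")
for c in("scene","wrist"):
  for n in ["log","log_end"]: print(c,n,[(np.round(d["at"],4).tolist(),round(d["conf"],2)) for d in place_of(c,n)[:1]])
I=np.hstack([w["color"][:,:,::-1][:,120:520],cv2.resize(s["color"][90:240,210:360,::-1],(400,400),interpolation=cv2.INTER_CUBIC)])
cv2.imwrite("pics/w4.png",I)
E
```

```text
time_s: 14.58
position: [0.4491, 0.0375, 0.0612]
tcp_rot: [[0.764, -0.559, -0.322], [-0.645, -0.661, -0.383], [0.001, 0.501, -0.866]]
force: [0.8, 0.4, -1.9]
opening: 0.578
grasp_force: 29.8
time_s: 15.32
position: [0.4814, 0.0763, 0.1486]
tcp_rot: [[0.764, -0.558, -0.323], [-0.645, -0.661, -0.383], [0.0, 0.501, -0.865]]
force: [0.9, 0.8, 0.0]
opening: 0.759
grasp_force: 0.0
time_s: 16.58
position: [0.4146, -0.0036, 0.1425]
tcp_rot: [[0.762, -0.56, 0.326], [-0.648, -0.657, 0.386], [-0.002, -0.505, -0.863]]
force: [0.1, -0.5, 0.1]
opening: 0.689
grasp_force: 0.0
2 x [-0.3 -1.2 49.9] [-0.0031 -0.001  -0.0035]
scene log [([0.4498, 0.0398, 0.0535], 0.96)]
scene log_end [([0.4933, -0.0076, 0.0535], 0.97)]
wrist log [([0.4501, 0.0361, 0.0557], 0.77)]
wrist log_end [([0.4925, -0.0015, 0.0586], 0.57)]
```

View pics/w4.png

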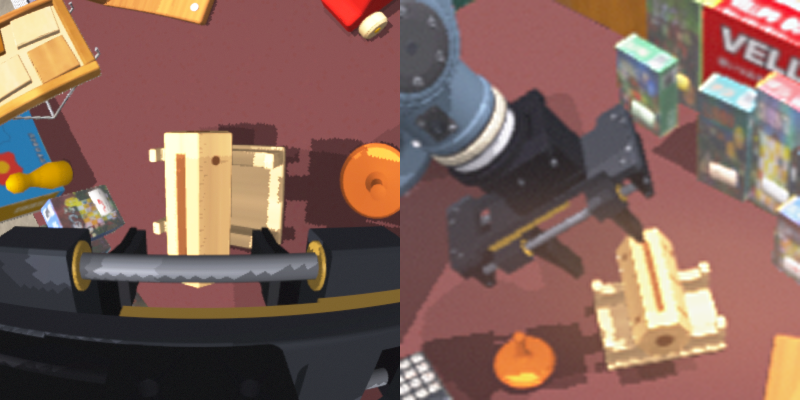

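The bar now faces up, as seen in both tiles (the dark stripe at about (182,200) and (655,260)). Next I'll check the gripper body geometry numerically against that picture before planning the shelf approach.

```bash
python3 - <<'E'
from h import *
s=capture("scene");A=cur()
for y in(-95,95):
  for x in(-37.5,0,37.5):
    print(y,x,[tuple(np.round((proj(s,(A[:3,3]+A[:3,:3]@np.array([x,y,3-d])/1e3)[None])[0]+.5-[210,90])*400/150+[400,0]).astype(int)) for d in(51,70,90,110)])
I=cv2.resize(s["color"][115:200,222:312,::-1],None,fx=6.6,fy=6.6,interpolation=cv2.INTER_CUBIC)
for y in(-95,95):
  for d,col in((51,(0,0,255)),(70,(0,255,255)),(90,(0,255,0)),(110,(255,255,0))):
    P=np.array([A[:3,3]+A[:3,:3]@np.array([x,yy,3-d])/1e3 for x,yy in((-37.5,y*.6),(-37.5,y),(37.5,y),(37.5,y*.6))])
    cv2.polylines(I,[((proj(s,P)+.5-[222,115])*6.6).astype(int)],False,col,1)
cv2.imwrite("pics/b2.png",I)
E
```

```text
-95 -37.5 [(np.int64(650), np.int64(128)), (np.int64(638), np.int64(115)), (np.int64(625), np.int64(100)), (np.int64(612), np.int64(86))]
-95 0 [(np.int64(658), np.int64(157)), (np.int64(646), np.int64(144)), (np.int64(633), np.int64(130)), (np.int64(620), np.int64(116))]
-95 37.5 [(np.int64(666), np.int64(188)), (np.int64(654), np.int64(176)), (np.int64(641), np.int64(162)), (np.int64(627), np.int64(147))]
95 -37.5 [(np.int64(478), np.int64(230)), (np.int64(464), np.int64(219)), (np.int64(450), np.int64(208)), (np.int64(434), np.int64(196))]
95 0 [(np.int64(481), np.int64(260)), (np.int64(467), np.int64(250)), (np.int64(452), np.int64(239)), (np.int64(436), np.int64(227))]
95 37.5 [(np.int64(484), np.int64(292)), (np.int64(470), np.int64(282)), (np.int64(454), np.int64(271)), (np.int64(438), np.int64(260))]
```

View pics/b2.png

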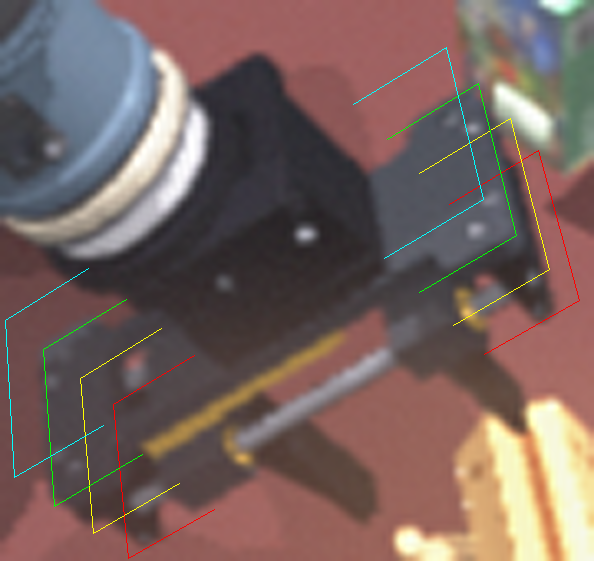

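The green overlay at s = 90 mm matches the back face of the wide plate, and the narrower block behind it is about ±52 mm. The final grip will be 7 mm deeper, entering under the shelf at about 22° lean.

```bash
python3 -m jog '-1 -1 45 -0.003 -0.002 -0.004 60;0 0 40 0 0 -0.003 60;0 0 15 0 0 0 60;0 0 5.5 0 0 0 60;0 0 0 0 0 0 60' && python3 -m jog '0 0 0 0 0 0 40;0 0 0 0 0 0 40;0 0 0 0 0 0 40;0 0 0 0 0 0 40'; python3 - <<'E'
from h import *
A=cur();print(A[:3,3]-A[:3,2]*.004)
X=np.array([np.cos(np.radians(SY)),np.sin(np.radians(SY)),0])
def P(dx,z,lean): return pose(SEAT*[1,1,0]+dx*X+[0,0,z],SY-90,-lean,1,grasp=-.004)
w=[A,T(A[:3,:3],A[:3,3]+[0,0,.09]),P(-.13,.15,22),P(-.085,.0835,22),P(-.011,.0835,22),P(-.007,.074,22),P(-.006,.074,30),P(0,.0615,30)]
q=read_state()["joint_positions"]
for a,b in zip(w,w[1:]):
    rows(a,b); q,e=ik(b,q); print(np.round(b[:3,3],4),q,e)
E
```

```text
time_s: 17.55
position: [0.4494, 0.0398, 0.0525]
tcp_rot: [[0.77, -0.551, 0.323], [-0.639, -0.666, 0.385], [0.003, -0.503, -0.864]]
force: [-0.0, 0.3, 0.4]
opening: 0.69
grasp_force: 0.0
time_s: 18.05
position: [0.4494, 0.0391, 0.0529]
tcp_rot: [[0.768, -0.552, 0.325], [-0.64, -0.665, 0.384], [0.004, -0.503, -0.864]]
force: [-2.4, -3.8, 6.6]
opening: 0.571
grasp_force: 29.8
[0.44812344 0.03752327 0.05630818]
2 x [  0.2 -22.6 -38.9] [-0.  0.  0.]
[0.4494 0.0391 0.1429] [-28.8  28.6 125.9  60.2  34.6  47.5] 0.0
5 x [45.   9.9 -5.9] [-0.0284  0.0342  0.0716]
[ 0.5535 -0.1668  0.1463] [-37.8  31.9 105.   33.3  38.4  89.2] 0.0
2 x [-0.  -8.4 39.3] [ 0. -0. -0.]
[ 0.5934 -0.1461  0.0798] [-33.3  40.1 102.7  38.3  31.8  87.2] 0.0
2 x [  0.  -34.3  13.9] [ 0. -0. -0.]
[ 0.6591 -0.1119  0.0798] [-26.8  42.4  95.1  33.2  33.8  99.2] 0.0
1 x [ 0.  -0.1 10.3] [ 0. -0. -0.]
[ 0.6626 -0.11    0.0703] [-26.5  43.4  94.8  33.8  33.   98.8] 0.0
1 x [ 0.  -1.5  0.3] [ 0.1396 -0.     -0.    ]
[ 0.664  -0.1093  0.0705] [-29.3  44.   98.7  53.8  31.2  77.6] 0.0
1 x [-0.   1.1 13.8] [0. 0. 0.]
[ 0.6693 -0.1066  0.058 ] [-28.8  45.5  98.2  55.2  30.5  76.5] 0.0
```

```bash
python3 -m jog '0 -22.6 -39 0 0 0 40;0 -22.6 -39 0 0 0 40;32 7 -4 -0.02 0.024 0.051 40;32 7 -4 -0.02 0.024 0.051 40;32 7 -4 -0.02 0.024 0.051 40;32 7 -4 -0.02 0.024 0.051 40;32 7 -4 -0.02 0.024 0.051 40;32 7 -4 -0.02 0.024 0.051 40;32 7 -4 -0.02 0.024 0.051 40;0 0 0 0 0 0 40'; python3 - <<'E'
from h import *
for c in("wrist","scene","top"):
  im=capture(c)
  for n in ["seat","stand","shelf_edge","log","log_end"]: print(c,n,[(np.round(d["at"],4).tolist(),round(d["conf"],2)) for d in place_of(c,n)[:1]])
  if c=="wrist": cv2.imwrite("pics/w5.png",im["color"][:,:,::-1])
A=cur();print(A, A[:3,3]-A[:3,2]*.0025)
E
```

```text
time_s: 19.3
position: [0.5523, -0.1678, 0.1431]
tcp_rot: [[0.463, -0.821, 0.333], [-0.886, -0.429, 0.176], [-0.002, -0.377, -0.926]]
force: [0.8, -0.4, -2.6]
opening: 0.571
grasp_force: 29.7
wrist seat [([0.667, -0.1045, 0.0632], 0.7)]
wrist stand [([0.6681, -0.1072, -0.0045], 0.96)]
wrist shelf_edge [([0.5517, -0.1681, 0.1448], 0.35)]
wrist log [([0.5525, -0.1681, 0.1465], 0.64)]
wrist log_end [([0.5797, -0.2211, 0.1492], 0.89)]
scene seat [([0.671, -0.1079, 0.0576], 0.9)]
scene stand [([0.6655, -0.1074, 0.0008], 0.82)]
scene shelf_edge [([0.6649, -0.1072, 0.1994], 0.58)]
scene log []
scene log_end [([0.5766, -0.222, 0.1427], 0.96)]
top seat [([0.6659, -0.1121, 0.0581], 0.73)]
top stand [([0.668, -0.1055, 0.0032], 0.86)]
top shelf_edge [([0.6706, -0.1029, 0.2005], 0.95)]
top log []
top log_end []
[[ 0.46456875 -0.82116306  0.33146207  0.55147036]
 [-0.88552843 -0.42914032  0.17798312 -0.16586074]
 [-0.00390943 -0.37620448 -0.92652842  0.14312743]
 [ 0.          0.          0.          1.        ]] [ 0.55064171 -0.1663057   0.14544375]
```

View pics/w5.png

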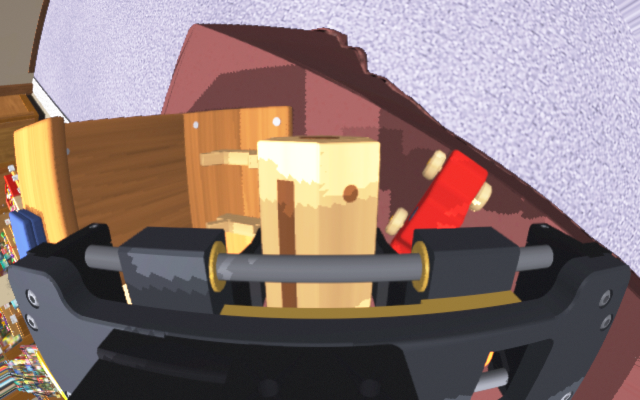

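```bash
cat >> h.py <<'E'
SEAT=np.array([.6675,-.1072,.060]); X=np.array([np.cos(np.radians(SY)),np.sin(np.radians(SY)),0])
def P(dx,z,lean): return pose(SEAT*[1,1,0]+dx*X+[0,0,z],SY-90,-lean,1,grasp=-.0025)
def avg(n=6):
    p=[];r=[]
    for _ in range(n):
        s=read_state();p.append(s["position"]);r.append(s["tcp_rot"]);capture("scene")
    print("sd mm",np.round(np.std(p,0)*1e3,2)); return T(Ro.from_matrix(np.array(r)).mean().as_matrix(),np.mean(p,0))
E
python3 - <<'E'
from h import *
A=avg();w=[A,P(-.09,.0838,21),P(-.04,.0838,21),P(-.014,.08,21),P(-.006,.0745,30),P(0,.0615,30)]
for a,b in zip(w,w[1:]): rows(a,b)
E
```

```text
sd mm [0.01 0.01 0.01]
2 x [ 0.9 -7.5 36.2] [-0.0096  0.0024  0.0008]
1 x [  0.  -46.7  17.9] [-0. -0. -0.]
1 x [  0.  -22.9  12.9] [-0. -0. -0.]
1 x [ 0.  -5.9  8. ] [ 0.1571 -0.      0.    ]
1 x [-0.   1.3 14.3] [0. 0. 0.]
```

```bash
python3 -m jog '0.9 -7.5 36 -0.01 0.002 0.001 40;0.9 -7.5 36 -0.01 0.002 0.001 40;0 0 0 0 0 0 40;0 0 0 0 0 0 40;0 0 0 0 0 0 40'; python3 - <<'E'
from h import *
A=avg(3);w=[A,P(-.09,.0838,21),P(-.06,.0838,21),P(-.04,.0838,21)]
print(A[:3,3]-P(-.09,.0838,21)[:3,3])
for a,b in zip(w,w[1:]): rows(a,b)
rows(A,P(-.06,.0838,21))
s=capture("scene")
print(trace and [(np.round(d["at"],4).tolist(),round(d["conf"],2)) for d in place_of("scene","log_end")[:1]], A[:3,3]+A[:3,:3]@[.06,0,-.0025])
E
```

```text
time_s: 21.12
position: [0.5883, -0.1491, 0.083]
tcp_rot: [[0.461, -0.828, 0.318], [-0.887, -0.431, 0.165], [0.001, -0.358, -0.934]]
force: [-0.0, -0.5, -1.0]
opening: 0.572
grasp_force: 29.7
sd mm [0.01 0.03 0.03]
[-0.00018336 -0.00073847  0.00151851]
1 x [-0.6  0.1  1.6] [-0.     -0.0009 -0.0006]
1 x [  0.  -28.   10.8] [-0. -0. -0.]
1 x [ -0.  -18.7   7.2] [-0. -0. -0.]
1 x [ -0.6 -27.9  12.3] [-0.     -0.0009 -0.0006]
[([0.6141, -0.2074, 0.0834], 0.83)] [ 0.61514168 -0.20273949  0.08535316]
```

```bash
python3 -m jog '-2.6 -14 6.5 0 -0.001 0 40;0 -14 6 0 0 0 40;0 0 0 0 0 0 40;0 0 0 0 0 0 40'; python3 -m jog '0 -10 3.6 0 0 0 40;0 -9 3.6 0 0 0 40;0 0 0 0 0 0 40;0 0 0 0 0 0 40'; python3 - <<'E'
from h import *
A=avg(3);a=A[:3,:3]@[-.002,0,0]
for b in [P(-.04,.0838,21),P(-.014,.08,21)]:
  b=b.copy();b[:3,3]+=a; print(np.round((b-A)[:3,3]*1e3,2)); rows(A,b)
E
```

```text
time_s: 21.88
position: [0.6137, -0.132, 0.0801]
tcp_rot: [[0.462, -0.829, 0.316], [-0.887, -0.431, 0.167], [-0.002, -0.357, -0.934]]
force: [-0.2, -1.0, -1.3]
opening: 0.573
grasp_force: 29.7
time_s: 22.38
position: [0.6321, -0.1223, 0.0801]
tcp_rot: [[0.462, -0.828, 0.316], [-0.887, -0.431, 0.167], [-0.002, -0.357, -0.934]]
force: [-0.6, -0.1, -1.4]
opening: 0.58
grasp_force: 29.7
sd mm [0.07 0.08 0.01]
[-0.15 -1.07  1.33]
1 x [ 0.9  0.1 -1.5] [ 0.0011  0.0022 -0.0003]
[22.92 10.93 -2.47]
1 x [  0.9 -22.8  11.4] [ 0.0011  0.0022 -0.0003]
```

```bash
python3 -m jog '0.9 -9 2.5 0.001 0.002 0 40;0 -7 4.5 0 0 0 40;0 -7 4.5 0 0 0 40;0 0 0 0 0 0 40;0 0 0 0 0 0 40;0 0 0 0 0 0 40'; python3 - <<'E'
from h import *
A=avg(3);a=A[:3,:3]@[-.002,0,0]
for b in [P(-.014,.08,21),P(-.01,.0775,25),P(-.006,.0745,30),P(0,.0615,30)]:
  b=b.copy();b[:3,3]+=a; print(np.round((b-A)[:3,3]*1e3,2)); A=rows(A,b)
E
```

```text
time_s: 23.28
position: [0.6551, -0.1116, 0.0777]
tcp_rot: [[0.461, -0.828, 0.318], [-0.887, -0.431, 0.165], [-0.0, -0.358, -0.934]]
force: [0.5, -0.4, -1.5]
opening: 0.573
grasp_force: 29.7
sd mm [0.02 0.05 0.04]
[-0.17  0.16 -0.07]
1 x [-0.2  0.1  0. ] [ 0.     -0.0001 -0.0007]
[ 3.69  1.92 -2.43]
1 x [ 0.  -3.   3.8] [ 0.0698 -0.     -0.    ]
[ 3.72  1.94 -2.9 ]
1 x [ 0.  -2.6  4.4] [0.0873 0.     0.    ]
[  5.32   2.77 -13.  ]
1 x [-0.   1.3 14.3] [0. 0. 0.]
```

No contact so far. Next I turn to 30° lean and lower, checking the force between calls.

```bash
python3 -m jog '0 -3 3.8 0.07 0 0 40;0 -1.3 2.2 0.0437 0 0 40;0 -1.3 2.2 0.0437 0 0 40;0 0 0 0 0 0 40;0 0 0 0 0 0 40;0 0 0 0 0 0 40'; python3 - <<'E'
from h import *
A=avg(3);a=A[:3,:3]@[-.002,0,0]
print(read_state()["force"])
for b in [P(-.006,.0745,30),P(-.002,.067,30),P(0,.0615,30)]:
  b=b.copy();b[:3,3]+=a; print(np.round((b-A)[:3,3]*1e3,2)); A=rows(A,b)
E
```

```text
time_s: 24.18
position: [0.6632, -0.1077, 0.0729]
tcp_rot: [[0.462, -0.768, 0.444], [-0.887, -0.4, 0.23], [0.001, -0.501, -0.866]]
force: [-0.3, -0.4, -1.6]
opening: 0.575
grasp_force: 29.7
sd mm [0.04 0.05 0.04]
[ 1.06608696 -0.86925352 -1.25944394]
[-0.8   0.01 -0.49]
1 x [-0.4  0.9  0.1] [-0.0006 -0.0007  0.0003]
[ 3.55  1.85 -7.5 ]
1 x [-0.   0.3  8.5] [0. 0. 0.]
[ 1.77  0.92 -5.5 ]
1 x [0.  1.  5.8] [0. 0. 0.]
```

```bash
python3 -m jog '0 1 4.5 0 0 0 40;0 0 4 0 0 0 40;0 0 0 0 0 0 40;0 0 0 0 0 0 40'; python3 -m jog '0 0.5 2.5 0 0 0 40;0 0.5 2.5 0 0 0 40;0 0 0 0 0 0 40;0 0 0 0 0 0 40'; python3 - <<'E'
from h import *
A=avg(3);a=A[:3,:3]@[-.002,0,0]
b=P(0,.060,30).copy();b[:3,3]+=a; print(np.round((b-A)[:3,3]*1e3,2)); rows(A,b)
E
```

```text
time_s: 24.82
position: [0.6658, -0.106, 0.0645]
tcp_rot: [[0.461, -0.768, 0.444], [-0.887, -0.399, 0.231], [-0.0, -0.5, -0.866]]
force: [0.8, 0.1, -1.8]
opening: 0.571
grasp_force: 29.7
time_s: 25.32
position: [0.6673, -0.1053, 0.0598]
tcp_rot: [[0.461, -0.768, 0.444], [-0.887, -0.399, 0.231], [-0.0, -0.5, -0.866]]
force: [-0.1, -0.1, -0.7]
opening: 0.572
grasp_force: 29.7
sd mm [0.   0.03 0.03]
[ 0.39  0.5  -1.98]
1 x [-0.3  0.5  2. ] [-0.0005 -0.0003 -0.0004]
```

```bash
python3 -m jog '0 0.7 1.2 0 0 0 40;0 0 0 0 0 0 40;0 0 0 0 0 0 40'; python3 -m jog '0 0.5 0.9 0 0 0 40;0 0 0 0 0 0 40;0 0 0 0 0 0 40'
```

```text
time_s: 25.85
position: [0.6673, -0.1054, 0.0584]
tcp_rot: [[0.461, -0.768, 0.444], [-0.887, -0.399, 0.231], [-0.0, -0.5, -0.866]]
force: [0.4, 0.7, -1.9]
opening: 0.565
grasp_force: 29.7
time_s: 26.22
position: [0.6674, -0.1053, 0.0579]
tcp_rot: [[0.461, -0.768, 0.445], [-0.887, -0.399, 0.231], [0.0, -0.501, -0.865]]
force: [-1.9, -0.0, 4.1]
opening: 0.571
grasp_force: 29.7
```

The log is on the saddle floor: upward force as expected, and the measured height puts its centre at about 60 mm. Before letting go I'll plan a collision-free way out under the shelf in the stand's x-z plane.

```bash
cat > out.py <<'E'
import numpy as np, heapq
def box(x0,x1,z0,z1): return np.array([[x0,z0],[x1,z0],[x1,z1],[x0,z1]],float)
def gap(A,B):  # SAT signed separation (lower bound of distance)
    g=-1e9
    for P in(A,B):
        E=np.roll(P,-1,0)-P; N=np.c_[E[:,1],-E[:,0]]; N=N/np.linalg.norm(N,axis=1)[:,None]
        a=A@N.T;b=B@N.T; g=max(g,(b.min(0)-a.max(0)).max(),(a.min(0)-b.max(0)).max())
    return g
k=np.radians(60*np.arange(6)); HEX=np.c_[np.cos(k),np.sin(k)]*28.87+[0,60]
OBS=[box(0,107,200,212),box(95,107,0,212),box(-45,107,-9,12),box(-400,107,-20,0),box(-240,-135,0,50)]
def ok(cx,cz,f,o,m=3):
    f=np.radians(f);y=np.array([np.cos(f),np.sin(f)]);s=np.array([-np.sin(f),np.cos(f)]);c=np.array([cx,cz])
    q=lambda y0,y1,s0,s1:np.array([c+a*y+b*s for a,b in((y0,s0),(y1,s0),(y1,s1),(y0,s1))])
    h=o/2
    F=[q(h,h+15,-25,50),q(-h-15,-h,-25,50)]
    B=[q(-95,95,45,85.5),q(-53,53,85.5,180),q(-60,60,180,300)]
    return all(gap(P,HEX)>(.8 if o<70 else 1.5) for P in F) and all(gap(P,O)>(m if O is OBS[0] else 1.5) for P in F+B for O in OBS) and all(gap(P,HEX)>2 for P in B)
if __name__=="__main__":
    for m in(5,4,3,2):
        start=(0,60,30,64); D={start:0};par={};Q=[(0,start)];end=None
        cache={}
        while Q:
            d,n=heapq.heappop(Q)
            if d>D[n]: continue
            if n[0]<=-99: end=n;break
            for dx,dz,df,do in [(a,b,c,0) for a in(-3,0,3) for b in(-3,0,3) for c in(-3,0,3)]+[(0,0,0,4),(0,0,0,-4)]:
                v=(n[0]+dx,n[1]+dz,n[2]+df,n[3]+do)
                if not(-105<=v[0]<=15 and 50<=v[1]<=180 and 9<=v[2]<=66 and 56<=v[3]<=84): continue
                if v not in cache: cache[v]=ok(*v,m=m)
                if not cache[v]: continue
                e=d+(dx*dx+dz*dz+df*df*2+do*do)**.5
                if e<D.get(v,1e9): D[v]=e;par[v]=n;heapq.heappush(Q,(e,v))
        print(m,ok(*start,m=m),end,len(D))
        if end:
            L=[end]
            while L[-1]!=start: L.append(par[L[-1]])
            print(L[::-1]);break
E
time python3 out.py
```

```text
5 True (-99, 87, 45, 64) 26115
[(0, 60, 30, 64), (-3, 63, 33, 64), (-3, 63, 36, 64), (-6, 63, 39, 64), (-9, 66, 42, 64), (-12, 69, 45, 64), (-15, 72, 45, 64), (-18, 75, 45, 64), (-21, 78, 45, 64), (-24, 81, 45, 64), (-27, 81, 45, 64), (-30, 84, 45, 64), (-33, 87, 45, 64), (-36, 87, 45, 64), (-39, 87, 45, 64), (-42, 87, 45, 64), (-45, 87, 45, 64), (-48, 87, 45, 64), (-51, 87, 45, 64), (-54, 87, 45, 64), (-57, 87, 45, 64), (-60, 87, 45, 64), (-63, 87, 45, 64), (-66, 87, 45, 64), (-69, 87, 45, 64), (-72, 87, 45, 64), (-75, 87, 45, 64), (-78, 87, 45, 64), (-81, 87, 45, 64), (-84, 87, 45, 64), (-87, 87, 45, 64), (-90, 87, 45, 64), (-93, 87, 45, 64), (-96, 87, 45, 64), (-99, 87, 45, 64)]
real	2m28.364s
user	2m28.607s
sys	0m0.072s
```

```bash
python3 -m jog '0 0 0 0 0 0 64;0 0 0 0 0 0 64;0 0 0 0 0 0 64;0 0 0 0 0 0 64'; python3 - <<'E'
from h import *
A=avg(2);c=A[:3,3]+A[:3,:3]@[0,0,-.0025]
print(c,read_state()["force"])
def W(dx,dz,l): return pose(c+dx/1e3*X+[0,0,dz/1e3],SY-90,-l,1,grasp=-.0025)
w=[A]+[W(*v) for v in((-3,3,34),(-6,4,39),(-10,7,43),(-13,10,45),(-33,27,45),(-99,27,45))]
q=read_state()["joint_positions"]
for a,b in zip(w,w[1:]): rows(a,b);q,e=ik(b,q);print(q,e)
for cn in("wrist","scene","top"):
  im=capture(cn)
  for n in ["log","log_end"]: print(cn,n,[(np.round(d["at"],4).tolist(),round(d["conf"],2)) for d in place_of(cn,n)[:1]])
E
```

```text
time_s: 26.72
position: [0.6673, -0.1054, 0.0572]
tcp_rot: [[0.461, -0.768, 0.444], [-0.887, -0.399, 0.231], [-0.0, -0.5, -0.866]]
force: [0.0, 0.4, -0.0]
opening: 0.73
grasp_force: 0.0
sd mm [0.   0.   0.03]
[ 0.66618649 -0.10595046  0.05936561] [ 0.47267448  0.26636088 -0.12648827]
1 x [ 0.   0.9 -4.1] [ 0.0695 -0.0002 -0.0005]
[-30.5  45.7 100.6  65.9  31.3  64.7] 0.0
1 x [ 0.   1.7 -2.5] [ 0.0873 -0.      0.    ]
[-32.6  46.7 103.   77.4  34.   51.5] 0.0
1 x [-0.   1.  -4.9] [ 0.0698 -0.      0.    ]
[-34.4  47.5 104.8  84.7  37.2  42.8] 0.0
1 x [ 0.   0.1 -4.2] [ 0.0349  0.     -0.    ]
[-35.4  47.8 105.7  87.5  39.1  39.1] 0.0
1 x [  0.    2.1 -26.2] [0. 0. 0.]
[-37.4  45.5 107.6  85.3  40.   39.6] 0.0
2 x [  0.   23.3 -23.3] [0. 0. 0.]
[-44.8  44.9 113.   84.3  42.6  32. ] 0.0
wrist log [([0.6675, -0.1062, 0.0591], 0.91)]
wrist log_end [([0.6947, -0.1592, 0.0607], 0.77)]
scene log [([0.6684, -0.106, 0.0577], 0.86)]
scene log_end [([0.6945, -0.1653, 0.0554], 0.68)]
top log []
top log_end []
```

```bash
python3 -m jog '0 0.5 -2 0.035 0 0 64;0 0.5 -2.1 0.035 0 0 64;0 0.9 -1.3 0.044 0 0 64;0 0.9 -1.3 0.044 0 0 64;0 1 -4.9 0.07 0 0 64;0 0 -4.2 0.035 0 0 64;0 0 0 0 0 0 64'; python3 -m jog '0 1 -8 0 0 0 64;0 1 -9 0 0 0 64;0 1 -9 0 0 0 64;0 0 0 0 0 0 64'; python3 -m jog '0 23 -23 0 0 0 64;0 23 -23 0 0 0 64;0 20 -35 0 0 0 64;0 0 0 0 0 0 64;0 0 0 0 0 0 64'; python3 - <<'E'
from h import *
w=capture("wrist")["color"];s=capture("scene")["color"];t=capture("top")["color"]
for cn in("wrist","scene","top"):
  for n in ["log","log_end"]: print(cn,n,[(np.round(d["at"],4).tolist(),round(d["conf"],2)) for d in place_of(cn,n)[:1]])
f=lambda i,x,y,W,H:cv2.resize(i[y:y+H,x:x+W,::-1],(400,300),interpolation=cv2.INTER_CUBIC)
cv2.imwrite("pics/f1.png",np.vstack([np.hstack([f(w,120,50,400,300),f(s,290,220,140,105)]),np.hstack([f(t,320,110,120,90),f(s,180,150,240,180)])]))
for n in ["calculator","car","top","skittle"]: print(n,[np.round(d["at"],3).tolist() for c in("scene","top") for d in place_of(c,n)[:1]])
E
```

```text
time_s: 28.15
position: [0.6556, -0.1117, 0.0673]
tcp_rot: [[0.46, -0.628, 0.628], [-0.888, -0.325, 0.326], [-0.001, -0.708, -0.707]]
force: [0.8, 0.5, -1.1]
opening: 0.735
grasp_force: 0.0
time_s: 28.65
position: [0.6377, -0.1212, 0.0847]
tcp_rot: [[0.461, -0.626, 0.629], [-0.888, -0.326, 0.326], [0.001, -0.709, -0.706]]
force: [-0.3, 0.7, 0.2]
opening: 0.733
grasp_force: 0.0
time_s: 29.28
position: [0.5461, -0.1689, 0.0945]
tcp_rot: [[0.461, -0.626, 0.629], [-0.887, -0.326, 0.326], [0.001, -0.709, -0.706]]
force: [-0.6, -0.1, 0.2]
opening: 0.735
grasp_force: 0.0
wrist log [([0.6639, -0.105, 0.0591], 0.86)]
wrist log_end [([0.6916, -0.1599, 0.067], 0.83)]
scene log [([0.6693, -0.1044, 0.0619], 0.63)]
scene log_end [([0.6908, -0.1613, 0.0587], 0.69)]
top log [([0.6649, -0.1082, 0.0587], 0.75)]
top log_end [([0.6887, -0.1663, 0.0575], 0.93)]
calculator [[0.611, 0.229, -0.002], [0.665, -0.11, 0.058]]
car [[0.506, -0.196, 0.001], [0.666, -0.105, 0.059]]
top [[0.502, -0.197, 0.001], [0.451, 0.04, 0.0]]
skittle [[0.613, 0.231, 0.002]]
```

View pics/f1.png

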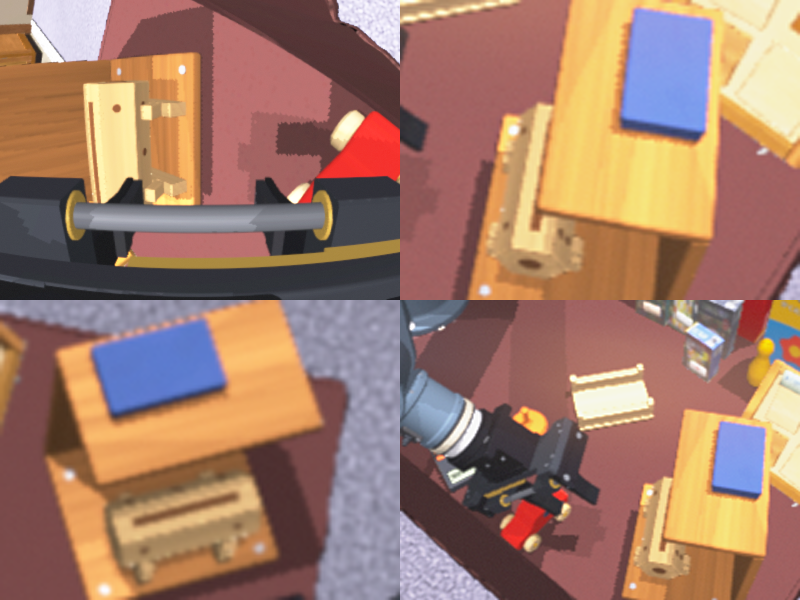

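The final picture shows the log in both saddles with the bar up, under the shelf (top view, bar from (135,525) to (238,495)). The car is where it was. I'll lift clear and hand in.

```bash
python3 -m jog '0 -14 -28 0 0 0 64;0 -21 -28 0 0 0 64;0 -21 -28 0 0 0 64;0 0 0 0 0 0 64;0 0 0 0 0 0 64;0 0 0 0 0 0 64'; python3 -c "
from rig import *
import numpy as np
capture('scene');capture('top')
for c,n in (('scene','log'),('top','log'),('scene','car'),('top','top'),('scene','calculator'),('top','calculator')): print(c,n,[(np.round(d['at'],3).tolist(),round(d['conf'],2)) for d in place_of(c,n)[:1]])
print(hand_in())"
```

```text
time_s: 30.88
position: [0.5276, -0.1773, 0.1922]
tcp_rot: [[0.461, -0.627, 0.627], [-0.887, -0.325, 0.328], [-0.002, -0.708, -0.706]]
force: [-0.6, 0.8, -0.1]
opening: 0.737
grasp_force: 0.0
scene log [([0.671, -0.103, 0.06], 0.62)]
top log [([0.666, -0.104, 0.059], 0.88)]
scene car [([0.501, -0.196, 0.001], 0.82)]
top top [([0.382, -0.081, 0.0], 0.43)]
scene calculator [([0.332, -0.187, -0.002], 0.81)]
top calculator []
the job is handed in; nothing more can be done
None
```

The log die is in the stand's two saddles under the shelf, bar side up, seated and about centred, and released; nothing else appears to have moved, and I handed the job in at about 31 s (hand-in gave no verdict).

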